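Seat the toast board on the turntable's pins

ROBOT

A 6-joint arm with a two-finger parallel gripper is mounted at the origin on the work surface. World frame = base frame: x ahead of the robot, y to its left, z up, the work surface at z = 0. Lengths are in m, angles in rad, forces in N, time in s.
With the tool pointing down it reaches from about 0.375 to 0.9 m from the base axis. Payload 3.1 kg.
Tool frame: the origin (TCP) lies midway between the tips of the shut fingers; the grasp point (between the pads) lies 19 mm behind it (pinch_z is the distance from the TCP to the grasp point, in m); z points along the fingers, y is the line along which they close (so a half turn about z gives the same grasp; the last joint's range is limited). The gripper opens to 85 mm and grips with 20 to 120 N. Pads are 22 mm wide; open, the fingers measure 114 mm over their backs; the gripper's body (76 mm by 85 mm) begins 54 mm behind the grasp point. The pads swing forward as they close: fully open they stand 13 mm farther back than shut.
Start: joints at [-1.282, 0.527, 1.433, -0, 1.181, -0.178], TCP at [0.281, -0.558, 0.231] pointing down, gripper open.
Joint ranges: [-3.08, 3.08], [-0.75, 2.2], [0.22, 2.44], [-1.43, 4.57], [0, 2.65], [-2.85, 2.85]. Speed limits (rad/s): [2.79, 2.79, 3.14, 3.14, 3.14, 3.14].

INTERFACE

Orientations are given as a unit quaternion [x, y, z, w].
In Python, from station import sense, snapshot, camera_params, sign_off, pinch_z gives the robot as it stands. The module is installed in compiled form; this text tells all that it offers.
- The arm moves only by the shell command python3 -m handwheel 'ROWS' [FORCE]. ROWS is JSON, a list that holds one entry, the list of rows, each a list of 7 numbers: the turn, a rotation vector about the tool's x, y, z in degrees, then the shift along the tool's x, y, z in m, then the opening, from 0 (shut) to 1 (fully open). A call has 1 to 20 rows; each row shifts and turns the commanded pose from where the row before left it, along the tool's axes as they then stand; what a row does not reach is not made up. A row lasts 1/8 s, in which the tool goes at most 62.5 mm and 10.7 degrees, less where a joint would pass 70% of its speed; a pose out of reach is approached as far as the arm can. A call with a gripper value outside its range is refused whole. The fingers move at their own pace and stop on an object; FORCE is the grip in N (left out, the last holds). Time passes only in rows, so rows that do not move let the fingers close. It gives the time, the measured TCP pose, the force, the opening and the grip force at its end, in the units of the state.
- sense(): the state, without advancing time (a new reading comes with each control period).
- snapshot(name): name is "scene" or "top" or "wrist"; returns the picture (384x512x3 uint8, red, green, blue); there is no depth.
- camera_params(name): a dict with "fx", "fy", "cx", "cy" (pixels), "world_to_cam" (4x4, takes a point from world to camera coordinates); the wrist camera has in their place "mount" (4x4, takes a point from camera to tool coordinates, whose origin is the TCP and whose axes are the flange's). Camera axes: x right, y down, z forward; pixel columns grow to the right and rows downward; lengths in m; the calibration is good to about 2 mm. A picture is of the moment at which its call begins: read the wrist's pose just before it. camera_params takes no time and is no camera call.
- sign_off(): hands the job in; it is judged then, once.
The state is a dict: "t": time; "q": joint angles; "qd": joint speeds; "tau": joint torques, N m; "tcp_pos": TCP position; "tool_rot": TCP orientation; "force": force on the tool from outside, world axes, zero at the start; "ft_torque": the same for the moment, N m; "finger_gap": opening from 0.0 (shut) to 1.0 (fully open); "gripper_force": force on a finger pad.
Only numpy, scipy, OpenCV 4.12 (cv2) and the standard library are available. Lean on these libraries where they do the work, as an engineer would, in place of code of your own. Each camera call takes 0.05 s, during which the arm holds its last target. There are 200 camera calls.

TASK

Take the toast board with two holes by its upright handle, lower it over the two pins of the turntable so that a pin comes up through each hole, and let go once it lies flush on the disc. Lower it in the hand rather than dropping it from above the pins, and leave the look-alike board with only one hole where it is.

Things in the scene. Friction and masses are not known exactly. Their poses are not given: they have to be found in the camera images.
- board_grip (a point): Middle of the upright bar handle (50 mm along x, 18 along y, 45 high) on the flat beech toast board to move: 180 (x) x 80 (y) x 14 mm, 200 g, with two round through holes of 30 mm diameter at x = +55 and -55 mm. The point is 36.5 mm above the board's underside, 22.5 mm below the handle's top; z up. Starts flat on the marble; a half turn makes no difference.
- spare_grip (a point): The look-alike board to leave alone: same beech, size, handle and point, but only one hole (30 mm, at x = +55 mm); its other end is solid. The two boards may lie in either place.
- dock (a point): Midpoint of two upright dark steel pins, on the upper face (30 mm above marble) of a clear, braked 360 mm turntable. Pins: 12 mm thick, 28 high, tapered tips, at x = +55 and -55 mm; z up. Three jam pots, 62 mm high, 56 across, stand 135 mm off: one at -y, two at +y (x about +55 and -55). With the board flush, the middle of its handle is 36.5 mm above this point.
Things that resemble listed ones, but are neither listed nor needed, are in the scene too. Leave any pink look-alike of the part that bears board_grip alone.

How it is judged:
On the way, in this order (a step that is already met when the one before it is completed fails the run):
1. the two-holed board is held in the fingers over the pins, its underside no more than 28 mm above the disc (horizontal distance between board_grip and dock below 0.02 m and z of board_grip in the frame of dock between 0.0405 and 0.0645 m and contact force between the fingers and board above 0.5 N), for 0.04 s.
2. the board lies flush on the disc with a pin through each hole (horizontal distance between board_grip and dock below 0.015 m and z of board_grip in the frame of dock below 0.0395 m and angle between the x axis of board_grip and the x axis of dock, either way round below 0.25 rad and angle between board_grip's own z axis and vertical below 0.05 rad), for 0.2 s.
At the end, for the whole second after the job is handed in: The two-holed board lies released, at rest and flush on the disc (within 3 mm, tilt under 3 degrees), a pin up through each hole (middle within 15 mm of the pins' midpoint, long axis within 14 degrees, either way round); the one-holed board is within 30 mm of its start (all of step 2 and linear speed of board below 0.02 m/s and distance of spare_grip from where it was at the start of the episode below 0.03 m); the robot touches nothing.
It fails at once if the one-holed look-alike board is moved more than 30 mm (distance of spare_grip from where it was at the start of the episode above 0.03 m).
It also fails if it takes over 40 s, if anything falls off the work surface, if the arm or the gripper's body presses on something with over 40 N, if the wrist force passes 120 N, or if a joint passes its speed limit or range.

## Working session

There is one attempt and no reset: what is moved stays moved. The work goes in short steps, Python scripts to look and compute and a shell command to move; the robot and the scene stay as the last step left them, time stands still between calls to the robot, and variables do not carry over. Pictures are saved under pics/ and viewed, at most 10 in all, crops included, and the job is handed in when it is done.

```bash
mkdir -p pics
python3 - <<'E'
from station import *
import cv2,json,numpy as np
np.set_printoptions(precision=4,suppress=True)
for n in("scene","top"):
    cv2.imwrite(f"pics/{n}.png",cv2.resize(snapshot(n)[:,:,::-1],(800,600),interpolation=cv2.INTER_CUBIC)); p=camera_params(n); print(n,p)
print(camera_params("wrist"));print(pinch_z,sense())
E
```

```text
scene {'fx': 349.32108859018746, 'fy': 349.32108859018746, 'cx': 255.91461244456863, 'cy': 200.3176718767587, 'world_to_cam': array([[-0.4922,  0.8705, -0.0014,  0.3249],
       [ 0.4828,  0.2717, -0.8325, -0.1163],
       [-0.7243, -0.4105, -0.554 ,  1.1319],
       [ 0.    ,  0.    ,  0.    ,  1.    ]])}
top {'fx': 394.2916531298151, 'fy': 394.2916531298151, 'cx': 257.6395948007074, 'cy': 191.21775564740187, 'world_to_cam': array([[-0.0128, -0.9999,  0.0102, -0.134 ],
       [-0.994 ,  0.0116, -0.1084,  0.4536],
       [ 0.1082, -0.0115, -0.9941,  1.1176],
       [ 0.    ,  0.    ,  0.    ,  1.    ]])}
{'fx': 264.844329439193, 'fy': 264.844329439193, 'cx': 250.20975451837654, 'cy': 193.29377648750997, 'mount': array([[-0.0002, -0.949 , -0.3153,  0.0811],
       [ 1.    , -0.0001, -0.0004,  0.0001],
       [ 0.0003, -0.3153,  0.949 , -0.1412],
       [ 0.    ,  0.    ,  0.    ,  1.    ]])}
0.0187 {'t': 0.1, 'q': array([-1.2825,  0.5284,  1.4337, -0.    ,  1.1814, -0.1785]), 'qd': array([-0.0027, -0.0028, -0.004 , -0.0007, -0.0006, -0.0005]), 'tau': array([ -0.0008, -44.3307, -17.8586,  -0.0002,   0.0039,  -0.    ]), 'tcp_pos': array([ 0.2811, -0.5575,  0.2304]), 'tool_rot': array([ 0.9729,  0.2313, -0.0001, -0.001 ]), 'force': array([ 0.3094, -0.6869,  0.2939]), 'ft_torque': array([-0.0351, -0.0201,  0.0176]), 'gripper_force': 0.0, 'finger_gap': 1.001825081541279}
```

View pics/top.png

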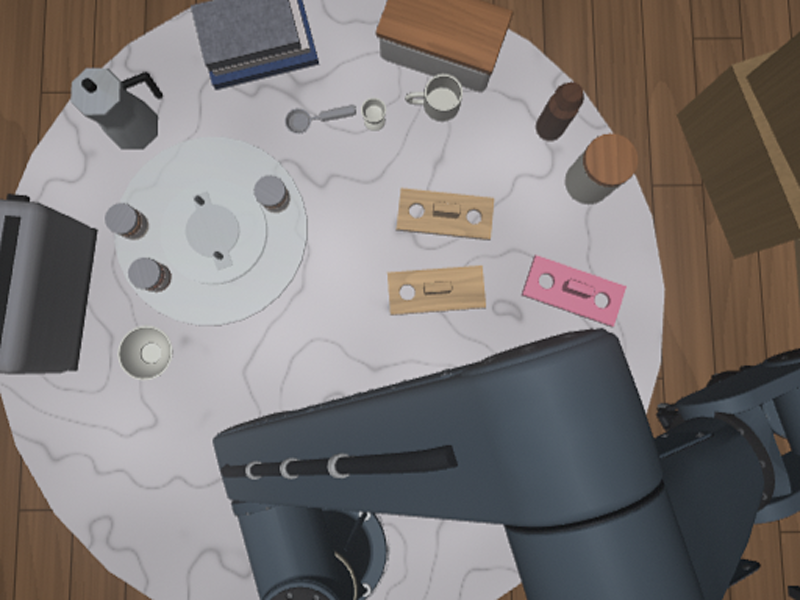

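View pics/scene.png

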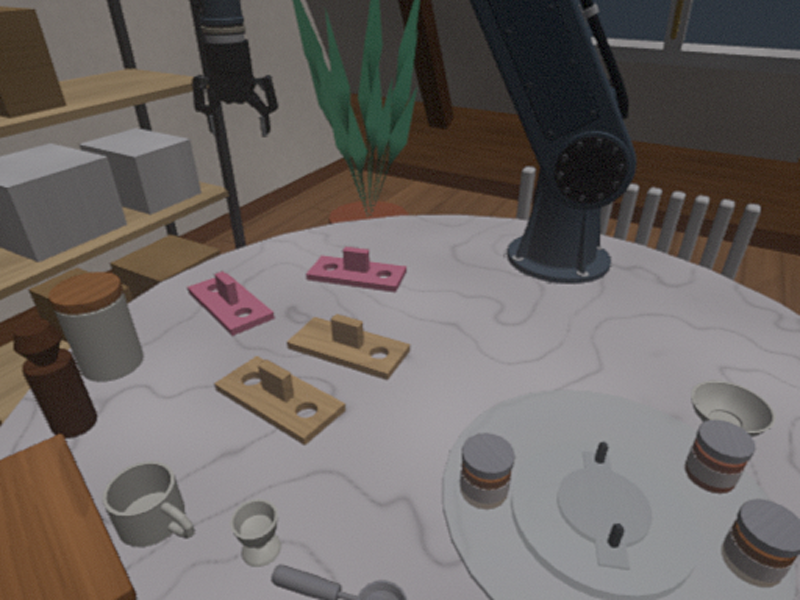

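Candidates (800-px top view): a beech board with two holes at (446,212), which is my choice; a one-hole beech board at (437,289), which stays; a pink two-hole board at (574,290); and another pink board at scene (357,270). The pins are at top (199,201) and (218,256), or scene (616,535) and (601,452). I'll check the choice in one close crop.

Run:
```python
from station import *
import cv2,numpy as np
t=snapshot("top")[:,:,::-1];s=snapshot("scene")[:,:,::-1]
f=lambda im,x,y:cv2.resize(im[y:y+75,x:x+100],(400,300),interpolation=cv2.INTER_CUBIC)
m=np.vstack([np.hstack([f(t,235,100),f(t,85,110)]),np.hstack([f(s,130,215),f(s,340,270)])])
cv2.imwrite("pics/crops.png",m)
```

```text
(no output)
```

View pics/crops.png

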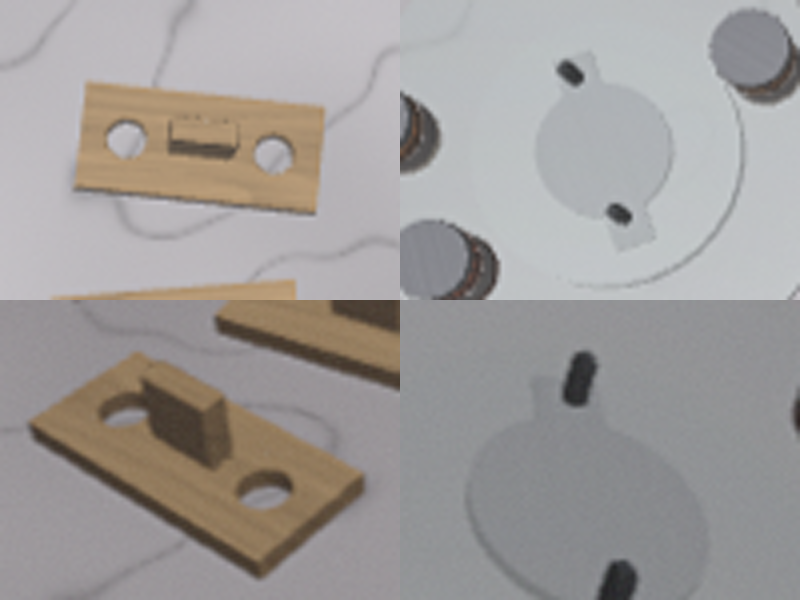

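```bash
cat > h.py <<'E'
from station import *
import cv2,numpy as np
from scipy.spatial.transform import Rotation as R
np.set_printoptions(precision=4,suppress=True)
def P(n):
    c=camera_params(n);K=np.array([[c['fx'],0,c['cx']],[0,c['fy'],c['cy']],[0,0,1]]);return K@c['world_to_cam'][:3]
def PW(s):
    c=camera_params("wrist");K=np.array([[c['fx'],0,c['cx']],[0,c['fy'],c['cy']],[0,0,1]])
    T=np.eye(4);T[:3,:3]=R.from_quat(s['tool_rot']).as_matrix();T[:3,3]=s['tcp_pos']
    return K@np.linalg.inv(T@c['mount'])[:3]
def tri(Pa,a,Pb,b):
    X=cv2.triangulatePoints(Pa,Pb,np.array(a,float).reshape(2,1),np.array(b,float).reshape(2,1))[:,0];X=X[:3]/X[3]
    e=Pa@np.r_[X,1];return X,np.round(e[:2]/e[2]-a,1)
def atz(P,p,z):
    A=P[:,:2]; b=P[:,2]*z+P[:,3]; p=np.r_[p,1.]
    M=np.c_[A,-p]; return np.linalg.solve(M,-b)[:2]
E
python3 - <<'E'
from h import *
T,S=P("top"),P("scene")
f=lambda x,y,ox,oy:((x+.5)/4-.5+ox,(y+.5)/4-.5+oy)
tb=lambda x,y:f(x,y,235,100)
tp=lambda x,y:f(x-400,y,85,110)
sb=lambda x,y:f(x,y-300,130,215)
sp=lambda x,y:f(x-400,y-300,340,270)
for n,a,b in[("holeL",tb(127,139),sb(264,488)),("holeR",tb(274,153),sb(124,408)),("htop",tb(204,130),sb(186,386)),
 ("pinNear tip",tp(614,209),sp(584,356)),("pinFar tip",tp(565,67),sp(623,565)),("pinNear base",tp(626,219),sp(576,402))]:
    print(n,*tri(T,a,S,b),atz(T,a,{'h':.014,'p':.058}[n[0]] if n!="htop" else .059))
s=sense();print(R.from_quat(s['tool_rot']).as_matrix())
E
```

```text
holeL [ 0.6238 -0.1679  0.0106] [-0.  0.] [ 0.6229 -0.1678]
holeR [ 0.6117 -0.2772  0.0115] [-0.  0.] [ 0.6112 -0.277 ]
htop [ 0.6178 -0.2208  0.055 ] [-0.3  0.2] [ 0.6174 -0.2214]
pinNear tip [0.5363 0.1989 0.0554] [-0.1  0. ] [0.5358 0.198 ]
pinFar tip [0.6395 0.2359 0.0561] [-0.1  0. ] [0.6391 0.2349]
pinNear base [0.5345 0.2002 0.0238] [-0.4  0.1] [0.5286 0.1894]
[[ 0.893   0.45   -0.0004]
 [ 0.45   -0.893   0.0013]
 [ 0.0002 -0.0013 -1.    ]]
```

Choice confirmed: the upper beech board shows two clear holes, at crop (127,139) and (274,153), spaced 110 mm. The pin tips are also 110 mm apart, at z≈0.056. The board midpoint is (0.617,-0.2225) with its axis at 83.6°; the dock is (0.588,0.217) with its axis at 19.7°. Next, move above the board.

```bash
python3 -m handwheel '[[[0,0,0,0.041,-0.0134,0,1],[0,0,0,0.041,-0.0134,0,1],[0,0,0,0.041,-0.0134,0,1],[0,0,0,0.041,-0.0134,0,1],[0,0,0,0.041,-0.0134,0,1],[0,0,0,0.041,-0.0134,0,1],[0,0,0,0.041,-0.0134,0,1],[0,0,0,0.041,-0.0134,0,1],[0,0,0,0.041,-0.0134,0,1],[0,0,0,0.041,-0.0134,0,1],[0,0,0,0.041,-0.0134,0,1],[0,0,-9.5,0,0,0,1],[0,0,-9.5,0,0,0,1],[0,0,-9.5,0,0,0,1],[0,0,-9.5,0,0,0,1],[0,0,-9.5,0,0,0,1],[0,0,-9.5,0,0,0,1],[0,0,0,0,0,0.03,1],[0,0,0,0,0,0.03,1],[0,0,0,0,0,0,1]]]'
python3 - <<'E'
from h import *
s=sense();print(s['tcp_pos'],R.from_quat(s['tool_rot']).as_matrix(),s['q'])
im=snapshot("wrist");cv2.imwrite("pics/w1.png",cv2.resize(im[:,:,::-1],(800,600),interpolation=cv2.INTER_CUBIC))
p=PW(s)
for X in([.6238,-.1679,.014],[.6117,-.2772,.014],[.6178,-.2215,.059]):
    e=p@np.r_[X,1];print(e[:2]/e[2]*1.5625)
E
```

```text
t: 2.7
tcp_pos: [0.6157, -0.2224, 0.1685]
tool_rot: [0.745, 0.667, -0.001, -0.003]
force: [0.1, 0.6, -0.3]
finger_gap: 1.001
gripper_force: 0.0
[ 0.6157 -0.2224  0.1685] [[ 0.109   0.994  -0.006 ]
 [ 0.994  -0.109   0.0034]
 [ 0.0027 -0.0063 -1.    ]] [-0.517   0.64    1.4061 -0.      1.1024 -0.4078]
[395.278  204.4364]
[394.7041 348.4655]
[395.0462 297.4986]
```

View pics/w1.png

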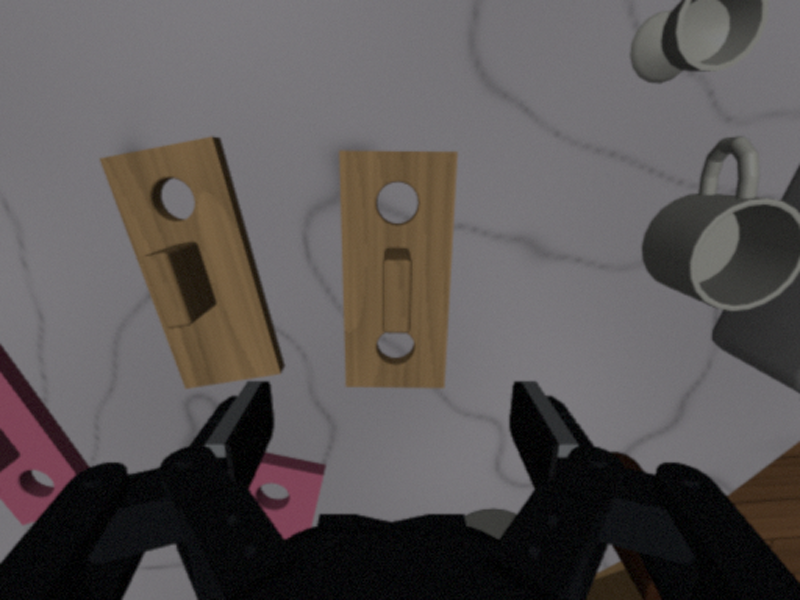

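The wrist view shows holes at (398,203) and (396,347) and the handle top at (397,290), within 3 px of the prediction. Descend and grip.

```bash
python3 -m handwheel '[[[0,0,0,0,0.003,0.034,1],[0,0,0,0,0,0.034,1],[0,0,0,0,0,0.034,1],[0,0,0,0,0,0.024,1],[0,0,0,0,0,0.01,1],[0,0,0,0,0,0.009,1],[0,0,0,0,0,0,1],[0,0,0,0,0,0,1]]]' && python3 -m handwheel '[[[0,0,0,0,0,0,0],[0,0,0,0,0,0,0],[0,0,0,0,0,0,0],[0,0,0,0,0,0,0],[0,0,0,0,0,0,0],[0,0,0,0,0,0,0],[0,0,0,0,0,0,0],[0,0,0,0,0,0,0]]]' 60
```

```text
t: 3.75
tcp_pos: [0.6214, -0.2242, 0.0274]
tool_rot: [0.745, 0.667, 0.0, 0.001]
force: [-0.4, 0.9, -1.3]
finger_gap: 0.998
gripper_force: 0.0
t: 4.75
tcp_pos: [0.6208, -0.2239, 0.0265]
tool_rot: [0.745, 0.667, 0.0, 0.0]
force: [-0.8, 0.3, 2.5]
finger_gap: 0.205
gripper_force: 59.7
```

```bash
python3 -m handwheel '[[[0,0,0,0,0,-0.01,0],[0,0,0,0,0,-0.03,0],[0,0,0,0,0,-0.04,0],[0,0,0,0,0,-0.04,0],[0,0,0,0,0,-0.04,0],[0,0,0,0,0,-0.01,0],[0,0,0,0,0,0,0]]]' && python3 -m handwheel '[[[0,0,0,0.02,-0.0041,0,0],[0,0,0,0.0435,-0.0081,0,0],[0,0,0,0.0435,-0.0081,0,0],[0,0,0,0.0435,-0.0081,0,0],[0,0,0,0.0435,-0.0081,0,0],[0,0,0,0.0435,-0.0081,0,0],[0,0,0,0.0435,-0.0081,0,0],[0,0,0,0.0435,-0.0081,0,0],[0,0,0,0.0435,-0.0081,0,0],[0,0,0,0.0435,-0.0081,0,0],[0,0,0,0.0235,-0.004,0,0],[0,0,9.1,0,0,0,0],[0,0,9.1,0,0,0,0],[0,0,9.1,0,0,0,0],[0,0,9.1,0,0,0,0],[0,0,9.1,0,0,0,0],[0,0,9.1,0,0,0,0],[0,0,9.1,0,0,0,0],[0,0,0,0,0,0,0],[0,0,0,0,0,0,0]]]'
python3 - <<'E'
from h import *
s=sense();print(s['tcp_pos'],R.from_quat(s['tool_rot']).as_matrix(),s['q'],s['finger_gap'])
w=snapshot("wrist");t=snapshot("top");c=snapshot("scene")
cv2.imwrite("pics/w2.png",cv2.resize(w[:,:,::-1],(800,600),interpolation=cv2.INTER_CUBIC))
f=lambda im,x,y:cv2.resize(im[y:y+150,x:x+200,::-1],(400,300),interpolation=cv2.INTER_CUBIC)
cv2.imwrite("pics/c2.png",np.hstack([f(t,40,70),f(c,290,200)]))
E
```

```text
t: 5.62
tcp_pos: [0.6204, -0.2236, 0.196]
tool_rot: [0.745, 0.667, -0.0, -0.0]
force: [-0.4, 0.0, -3.0]
finger_gap: 0.202
gripper_force: 59.1
t: 8.12
tcp_pos: [0.5864, 0.2179, 0.1951]
tool_rot: [0.984, 0.175, -0.001, -0.0]
force: [-0.3, -0.1, -1.8]
finger_gap: 0.197
gripper_force: 59.0
[0.5864 0.2179 0.1951] [[ 0.9385  0.3454 -0.0026]
 [ 0.3454 -0.9385 -0.0002]
 [-0.0025 -0.0007 -1.    ]] [0.1772 0.5699 1.4653 0.0002 1.109  1.3953] 0.19741630574387936
```

View pics/w2.png

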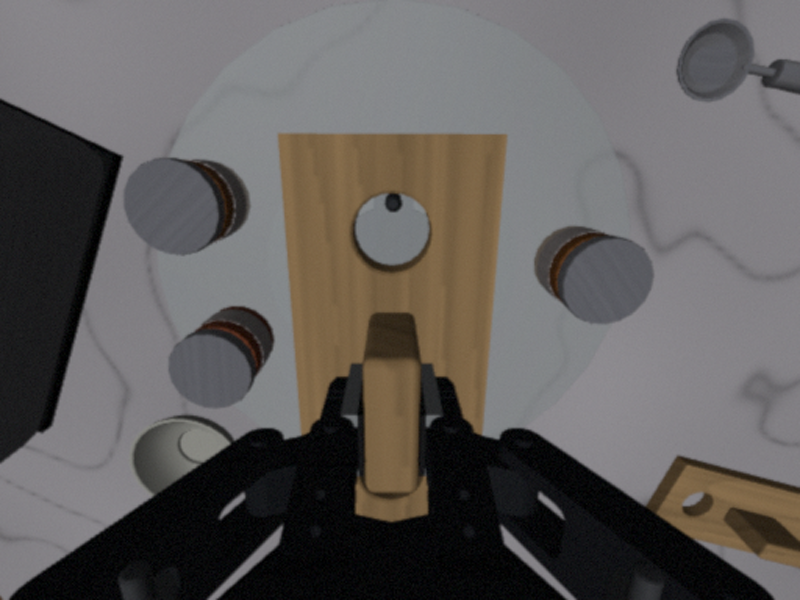

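View pics/c2.png

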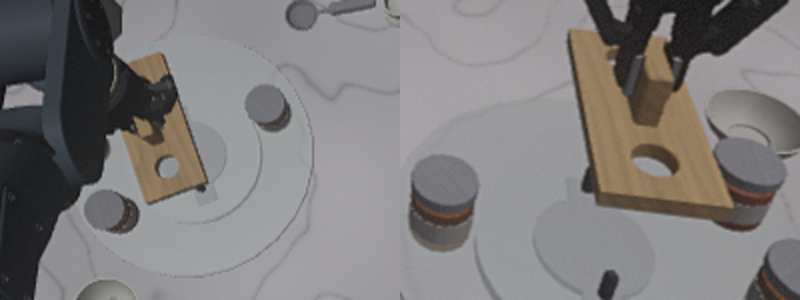

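The wrist view shows the far hole centred at (392,229), with the far pin tip at (393,200) inside it. I'll work out the offset between hole and pin.

Run:
```python
from h import *
s=sense();p=PW(s);k=1/1.5625
g=lambda x,y,z:atz(p,((x+.5)*k-.5,(y+.5)*k-.5),z)
h=g(392,229.5,s['tcp_pos'][2]-.0125);q=g(393,201,.058)
# board edges direction from far edge corners & mid
a,b=g(279,134,s['tcp_pos'][2]-.0125),g(506,134,s['tcp_pos'][2]-.0125)
print("hole",h,"pin",q,"edge len",np.linalg.norm(a-b),"long axis deg",np.degrees(np.arctan2(*(a-b)[::-1]))-90)
D=np.array([.5876,.217]);hh=h-s['tcp_pos'][:2]
Rm=R.from_quat(s['tool_rot']).as_matrix()[:2,:2]
print("hole in tool",Rm.T@hh,"pin-hole in tool",Rm.T@(q-h),"board mid",h-.055*Rm[:,0],"dock-boardmid tool",Rm.T@(D-h+.055*Rm[:,0]))
```

```text
hole [0.6422 0.2374] pin [0.6425 0.2366] edge len 0.07825265109142399 long axis deg 20.100726487276404
hole in tool [0.0584 0.0003] pin-hole in tool [0.     0.0008] board mid [0.5905 0.2185] dock-boardmid tool [-0.0033  0.0004]
```

```bash
python3 -m handwheel '[[[0,0,0,-0.0015,0.0005,0.025,0],[0,0,0,0,0,0.03,0],[0,0,0,0,0,0.03,0],[0,0,0,0,0,0.015,0],[0,0,0,0,0,0.01,0],[0,0,0,0,0,0.006,0],[0,0,0,0,0,0,0],[0,0,0,0,0,0,0]]]'
python3 - <<'E'
from h import *
w=snapshot("wrist");t=snapshot("top");c=snapshot("scene")
f=lambda im,x,y:cv2.resize(im[y:y+150,x:x+200,::-1],(400,300),interpolation=cv2.INTER_CUBIC)
cv2.imwrite("pics/c3.png",np.hstack([f(w,150,60),f(c,290,200)]))
E
```

```text
t: 9.28
tcp_pos: [0.5869, 0.2166, 0.0811]
tool_rot: [0.985, 0.174, 0.001, -0.0]
force: [-0.2, 0.1, -2.0]
finger_gap: 0.199
gripper_force: 59.1
```

View pics/c3.png

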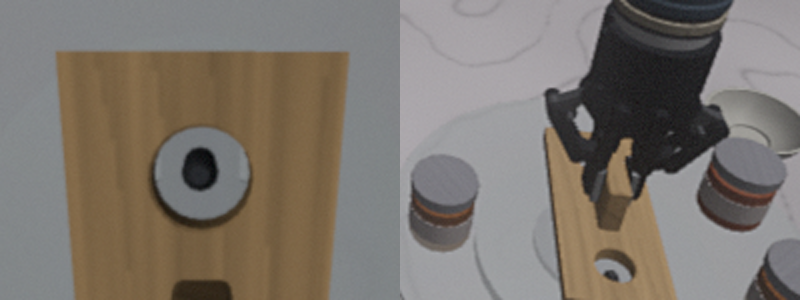

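The pin, at crop (201,168), is centred in the hole at (201,174), and the wrist force is unchanged. Lower the remaining ~24 mm.

```bash
python3 -m handwheel '[[[0,0,0,0,0,0.005,0],[0,0,0,0,0,0.005,0],[0,0,0,0,0,0.005,0],[0,0,0,0,0,0.004,0],[0,0,0,0,0,0.002,0],[0,0,0,0,0,0.001,0],[0,0,0,0,0,0,0],[0,0,0,0,0,0,0]]]'
```

```text
t: 10.42
tcp_pos: [0.5865, 0.2164, 0.0585]
tool_rot: [0.985, 0.174, 0.0, -0.0]
force: [-0.3, 0.6, -1.9]
finger_gap: 0.2
gripper_force: 59.1
```

```bash
python3 -m handwheel '[[[0,0,0,0,0,0.001,0],[0,0,0,0,0,0,0],[0,0,0,0,0,0.001,0],[0,0,0,0,0,0,0],[0,0,0,0,0,0,0]]]'
```

```text
t: 11.05
tcp_pos: [0.5864, 0.2164, 0.0565]
tool_rot: [0.985, 0.174, 0.0, 0.0]
force: [-0.2, -1.3, -0.3]
finger_gap: 0.2
gripper_force: 59.2
```

Contact: the weight has come off the wrist. A touch more, then release, retreat straight up and look.

```bash
python3 -m handwheel '[[[0,0,0,0,0,0.0007,0],[0,0,0,0,0,0,0],[0,0,0,0,0,0,0]]]' && python3 -m handwheel '[[[0,0,0,0,0,0,0.6],[0,0,0,0,0,0,0.6],[0,0,0,0,0,0,0.6],[0,0,0,0,0,0,0.6],[0,0,0,0,0,-0.01,0.6],[0,0,0,0,0,-0.02,0.6],[0,0,0,0,0,-0.04,0.6],[0,0,0,0,0,-0.04,0.6],[0,0,0,0,0,-0.04,0.6],[0,0,0,0,0,0,0.6],[0,0,0,0,0,0,0.6]]]'
python3 - <<'E'
from h import *
w=snapshot("wrist");c=snapshot("scene")
f=lambda im,x,y,a=200:cv2.resize(im[y:y+a*3//4,x:x+a,::-1],(400,300),interpolation=cv2.INTER_CUBIC)
cv2.imwrite("pics/c4.png",np.hstack([f(w,120,30,270),f(c,290,200)]))
E
```

```text
t: 11.42
tcp_pos: [0.5864, 0.2164, 0.0565]
tool_rot: [0.985, 0.174, 0.0, 0.0]
force: [-1.7, -0.8, 4.8]
finger_gap: 0.201
gripper_force: 60.2
t: 12.8
tcp_pos: [0.5858, 0.2163, 0.2057]
tool_rot: [0.985, 0.174, -0.0, 0.0]
force: [-0.5, 0.8, -0.8]
finger_gap: 0.599
gripper_force: 0.0
```

View pics/c4.png

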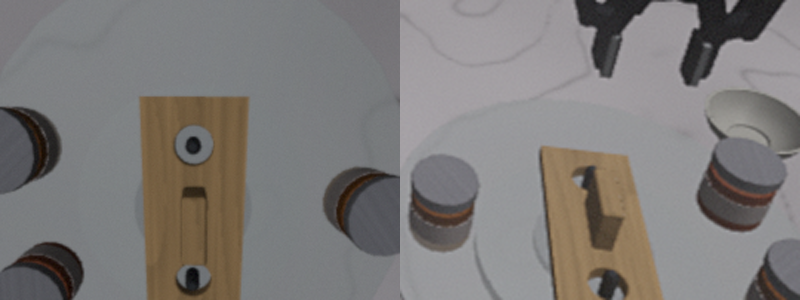

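The board lies flush and released, with a pin through each hole at wrist crop (193,145) and (193,280). The gripper is well clear.

```bash
python3 -c "from station import *;print(sign_off())"
```

```text
the job is handed in; nothing more can be done
None
```

The two-holed board lies flush on the disc with a pin up through each hole, released after being lowered in the hand; the one-holed board was never touched, and the job was handed in just after t = 12.8 s (no verdict was returned).

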